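# Set the sauce warmer's heat lever to the third click

### The arm

A 7-joint arm with a two-finger parallel gripper is mounted at the origin on the work surface. World frame = base frame: x ahead of the robot, y to its left, z up, the work surface at z = 0. Lengths are in m, angles in rad, forces in N, time in s.
With the tool pointing down it reaches from about 0.35 to 0.9 m from the base axis. Payload 8.1 kg.
Tool frame: the origin (TCP) lies at the very end of the fingers, on their centre line; the grasp point (between the pads) lies 19 mm behind it (arm.tcp_to_grasp is the z of the grasp point in the tool frame, in m); z points along the fingers, y is the line along which they close (so a half turn about z gives the same grasp; the last joint's range is limited). The gripper opens to 92 mm and grips with 3 to 60 N. Pads are 19 mm wide; open, the fingers measure 130 mm over their backs; the gripper's body (75 mm by 190 mm) begins 47 mm behind the grasp point.
Start: joints at [1.206, 0.434, 0.025, 1.573, -0.012, 1.134, -0.075], TCP at [0.162, -0.604, 0.227] pointing down, gripper open.
Joint ranges: [-2.62, 2.62], [-0.44, 2.09], [-1.27, 1.32], [0.08, 2.57], [-1.32, 4.46], [0.12, 2], [-2.74, 2.74]. Speed limits (rad/s): [2.22, 2.22, 3.01, 3.01, 3.14, 3.14, 3.14].

### API

Orientations are given as a rotation vector (axis times angle).
In Python, from cell import readout, vision, sign_off, arm gives the robot as it stands. The module is installed in compiled form; this text tells all that it offers.
- The arm moves only by the shell command python3 -m creep 'ROWS' [FORCE]. ROWS is JSON, a list of rows, each a list of 5 numbers: the shift along the tool's x, y, z in units of 4 cm (1.0 is 4 cm), then the turn about the tool's z in units of 4 degrees (1.0 is 4 degrees), then the opening, from 0 (shut) to 1 (fully open). A call has 1 to 12 rows; each row shifts and turns the commanded pose from where the row before left it, along the tool's axes as they then stand; what a row does not reach is not made up. A row lasts 1/8 s, in which the tool goes at most 62.5 mm and 10.7 degrees, less where a joint would pass 70% of its speed; a pose out of reach is approached as far as the arm can. A call with a number of a shift or a turn outside -1 to 1 is refused whole. A call with a gripper value outside its range is refused whole. The fingers move at their own pace and stop on an object; FORCE is the grip in N (left out, the last holds). Time passes only in rows, so rows that do not move let the fingers close. It gives the time, the measured TCP pose, the force, the opening and the grip force at its end, in the units of the state.
- readout.observe(): the state, without advancing time (a new reading comes with each control period).
- vision.get_image(name): name is "scene" or "side" or "wrist"; returns a dict with "pixels" (400x640x3 uint8, blue, green, red), "z_map" (400x640 float32, m along the optical axis (not along the pixel's ray), 0 where there is no reading), "camera_matrix" (3x3 intrinsics, pixels), "position" and "rotation" of the camera in the world. Camera axes: x right, y up, looking along -z (the intrinsics and any distortion apply to the point x, -y, -z); pixel columns grow to the right and rows downward; lengths in m; the calibration is good to about 2 mm. A picture is of the moment at which its call begins.
- sign_off(): hands the job in; it is judged then, once.
The state is a dict: "clock": time; "joints": joint angles; "dq": joint speeds; "joint_efforts": joint torques, N m; "position": TCP position; "ee_rot": TCP orientation; "force": force on the tool from outside, world axes, zero at the start; "ft_torque": the same for the moment, N m; "width": opening from 0.0 (shut) to 1.0 (fully open); "gripper_force": force on a finger pad.
Only numpy, scipy, OpenCV 4.12 (cv2) and the standard library are available. Lean on these libraries where they do the work, as an engineer would, in place of code of your own. Each camera call takes 0.05 s, during which the arm holds its last target. There are 200 camera calls.

### The job

Turn the sauce warmer up to its third heat setting: from off, push the black-and-orange lever along its slot with a fingertip, counting the clicks, and stop when it has dropped into the third one, without running on to the fourth. Only push it, do not pinch it; then take your hand away and leave the shaker, ramekin, plate and squeeze bottle where they stand.

Things in the scene. Friction and masses are not known exactly. Their poses are not given: they have to be found in the camera images.
- warmer: Fixed metal sauce warmer, 340 (x) by 440 mm (y). Origin on the table under the middle of its control deck: x +-70, y +-220 mm, surface 80 mm high. Behind it (x 70 to 270) a pan well 95 mm high, lidded pan, knob to 128 mm. Lever slot along y at x = 0. On the deck at x = +-58: a red dot beside off (y = -50 mm), five dark bars beside clicks 1 to 5 (y = -30, -10, 10, 30, 50 mm).
- lever (a joint): Lever travel along the warmer's +y, in m: 0 = off (stop, starts here), clicks 1 to 5 at 0.02, 0.04, 0.06, 0.08, 0.10 (stop). Notched: leaving one, the resistance rises to about 5 to 7 N 5 mm on, fades to nothing at the crest 10 mm on, then the lever snaps ahead by itself into the next notch; let go before the crest, it falls back. Slides only, cannot be lifted.
- lever_top (a point): Middle of the lever plate's top edge, 126 mm above the table (46 above the deck), at warmer x = 0, y = -50 mm + lever travel. The plate stands upright across the slot: 92 mm wide (warmer x), 16 mm thick (y), 42 mm tall from 4 mm above the deck; its off-side (-y) half is black, the face to push, and the +y half orange. Fingers pressing on both halves at once count as pinching. Axes as the warmer's.
- shaker: Loose glass shaker with a dark metal cap, 42 mm across, 63 mm tall, standing near one end of the deck. Origin at its foot.
- ramekin: Loose white ramekin, 68 mm across, 38 mm tall, standing near the other end of the deck (which end holds which varies). Origin at its foot.
- plate: Loose olive-grey side plate, 160 mm across, 20 mm high, on the table to one side of the warmer. Origin at its foot.
- squeeze: Loose yellow squeeze bottle with a red cap, 64 mm across, 170 mm tall, on the table on the other side. Origin at its foot.

How it is judged:
On the way, in this order (a step that is already met when the one before it is completed fails the run):
1. the lever is pushed over the first crest (first click) (value of joint lever above 0.011 m), for 0.02 s.
2. over the second crest (second click) (value of joint lever above 0.031 m), for 0.02 s.
3. over the third crest (third click) (value of joint lever above 0.051 m), for 0.02 s.
At the end, for the whole second after the job is handed in: The lever rests in the third notch (0.060 m, within 4 mm), still (under 10 mm/s), and the four loose things are within 15 mm of where they began (value of joint lever between 0.056 and 0.064 m and velocity of joint lever between -0.01 and 0.01 m/s and distance of each of shaker, ramekin, plate, squeeze from where it was at the start of the episode below 0.015 m); the robot touches nothing.
It fails at once if the lever runs on past the third click towards the fourth (value of joint lever above 0.07 m).
It fails at once if the lever is pinched: fingers pressing on both its faces at once (contact force between each of lever_c1, lever_c2 and the fingers above 1 N).
It fails at once if the shaker, ramekin, plate or squeeze bottle is disturbed or carried (distance of any of shaker, ramekin, plate, squeeze from where it was at the start of the episode above 0.015 m).
It also fails if it takes over 40 s, if anything falls off the work surface, if the arm or the gripper's body presses on something with over 40 N, if the wrist force passes 120 N, or if a joint passes its speed limit or range.

## Working session

There is one attempt and no reset: what is moved stays moved. The work goes in short steps, Python scripts to look and compute and a shell command to move; the robot and the scene stay as the last step left them, time stands still between calls to the robot, and variables do not carry over. Pictures are saved under pics/ and viewed, at most 10 in all, crops included, and the job is handed in when it is done.

```bash
mkdir -p pics; cat > h.py <<'E'
from cell import readout, vision, sign_off, arm
import numpy as np, cv2
from scipy.spatial.transform import Rotation as R
def pts(im):
    z=im["z_map"]; K=np.array(im["camera_matrix"]); v,u=np.mgrid[:z.shape[0],:z.shape[1]]
    p=np.stack([(u-K[0,2])/K[0,0]*z,-(v-K[1,2])/K[1,1]*z,-z],-1)
    r=np.array(im["rotation"]); r=r if r.shape==(3,3) else R.from_rotvec(r).as_matrix() if r.size==3 else R.from_quat(r).as_matrix()
    return p@r.T+np.array(im["position"])
E
python3 - <<'E'
from h import *
s=readout.observe();print(s)
for n in("scene","side"):
    im=vision.get_image(n);cv2.imwrite(f"pics/{n}0.png",im["pixels"]);np.savez(f"{n}0.npz",**im);print(n,im["position"],im["rotation"])
E
```

```text
{'clock': 0.0, 'joints': array([ 1.20642023,  0.43522752,  0.02493791,  1.57410777, -0.01157839,
        1.13403082, -0.07509139]), 'dq': array([ 0.00190078, -0.00029033,  0.00023959,  0.00100163,  0.00049758,
       -0.00032837,  0.00181761]), 'joint_efforts': array([-1.68240655e-03, -6.67851162e+01,  9.83690433e-01, -3.14450133e+01,
       -6.08453597e-02,  4.29234607e-02,  1.54226159e-04]), 'position': array([ 0.16156602, -0.60320565,  0.22593765]), 'ee_rot': array([-3.11315025e+00, -4.09784912e-01,  5.68918590e-04]), 'force': array([-0.65073984,  0.03046476,  0.61776477]), 'ft_torque': array([ 0.02349003,  0.05883192, -0.05672461]), 'gripper_force': 0.0, 'width': 1.0011002162252867}
scene [ 1.12997509 -0.51283812  1.15028307] [0.59115205 0.27022314 0.8337876 ]
side [0.24005681 1.01890222 1.0035169 ] [ 0.19262675 -1.20756314 -2.60991023]
```

View pics/scene0.png

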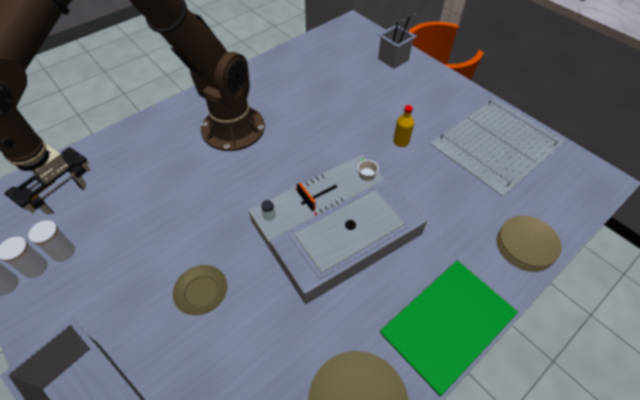

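View pics/side0.png

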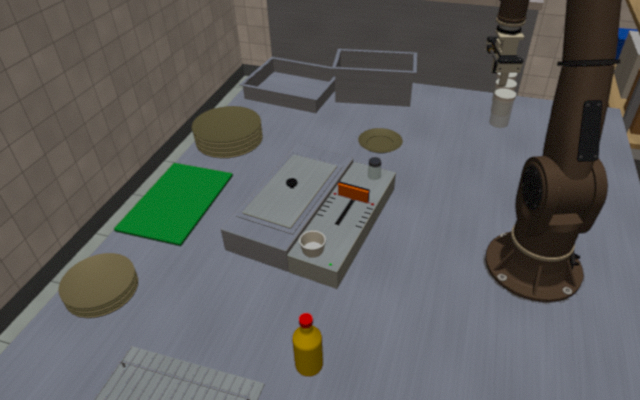

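The scene view shows the lever at (307,196), the shaker at (267,209), the ramekin at (368,170), the plate at (200,289) and the bottle at (403,128). The side view agrees: lever at (352,192), shaker at (374,168).

```bash
python3 - <<'E'
from h import *
for n in("scene","side"):
    im=dict(np.load(f"{n}0.npz"));print(n,list(im.keys()))
    P=pts(im);hsv=cv2.cvtColor(im["pixels"],cv2.COLOR_BGR2HSV);h,s,v=[hsv[...,i] for i in range(3)]
    reg=np.zeros(h.shape,bool)
    if n=="scene": reg[150:300,235:440]=1
    else: reg[130:290,210:410]=1
    z=P[...,2]
    def rect(m,name):
        m=cv2.morphologyEx(m.astype(np.uint8),cv2.MORPH_OPEN,np.ones((3,3)))
        N,L,st,_=cv2.connectedComponentsWithStats(m);m=L==1+np.argmax(st[1:,4])
        q=P[m]; print(name,m.sum(),cv2.minAreaRect((q[:,:2]*1000).astype(np.float32)),'zmed',np.median(q[:,2]))
    rect(reg&(abs(z-.08)<.006),"deck"); rect(reg&(z>.06)&(z<.14),"whole")
    o=reg&(h<16)&(s>150)&(v>90)&(z>.085); q=P[o]; print("orange",o.sum(),q.min(0),q.max(0),np.median(q,0)); 
    t=o&(z>.118); q=P[t]; print("top",t.sum(),cv2.minAreaRect((q[:,:2]*1000).astype(np.float32)),q.mean(0))
    d=(reg&(z>.10)&(z<.16)); 
    N,L,st,c=cv2.connectedComponentsWithStats(d.astype(np.uint8))
    for i in range(1,N):
        if st[i,4]>15: q=P[L==i]; print("tall",st[i],np.median(q,0).round(4),q[:,2].max().round(3),cv2.minAreaRect((q[:,:2]*1000).astype(np.float32)))
    k=reg&(h<16)&(s>150)&(v>90)
    x=cv2.resize(im["pixels"][160:235,240:400] if n=="scene" else im["pixels"][145:285,280:410],None,fx=4,fy=4,interpolation=cv2.INTER_CUBIC);cv2.imwrite(f"pics/{n}_crop.png",x)
E
```

```text
scene ['pixels', 'z_map', 'camera_matrix', 'position', 'rotation']
deck 3635 ((508.7314453125, 4.0450592041015625), (440.92236328125, 137.38990783691406), 82.30745697021484) zmed 0.08061509836638647
whole 13573 ((610.4703369140625, -9.7734375), (441.8880310058594, 346.3077697753906), 82.18761444091797) zmed 0.09677492970972801
orange 63 [ 0.46657011 -0.05195379  0.12021263] [ 0.55295685 -0.0337508   0.13100589] [ 0.51244716 -0.04396939  0.12604591]
top 63 ((509.370361328125, -44.0634651184082), (9.178426742553711, 87.5960693359375), 82.27503967285156) [ 0.51160117 -0.04387537  0.1261461 ]
tall [357 159  21  19 188] [0.5486 0.1796 0.1123] 0.124 ((553.2969970703125, 176.8345184326172), (65.28690338134766, 65.98118591308594), 33.82345962524414)
tall [296 182  19  27 206] [ 0.5106 -0.0497  0.1246] 0.131 ((507.03875732421875, -46.05299758911133), (17.399066925048828, 93.04967498779297), 81.19908905029297)
tall [ 288  187  120   92 4762] [ 0.6867 -0.0335  0.1053] 0.133 ((681.1561279296875, -18.216827392578125), (328.9943542480469, 177.7625732421875), 82.505859375)
tall [261 200  14  17 189
[... 677 characters left out ...]
 16.363052368164062) [ 0.4975773  -0.00260436  0.15215098]
tall [ 242  153   95   76 3551] [0.6778 0.0036 0.1045] 0.132 ((680.4141235351562, -14.871231079101562), (319.5470886230469, 170.9903106689453), 83.06597137451172)
tall [368 157  14  19 204] [ 0.4703 -0.1512  0.1282] 0.146 ((472.59149169921875, -159.7576904296875), (36.754188537597656, 40.65734100341797), 60.62379837036133)
tall [338 182  32  18 331] [ 0.5053 -0.0364  0.1181] 0.131 ((505.56097412109375, -39.88847351074219), (22.67837905883789, 92.97604370117188), 83.4208755493164)
tall [299 231  27  23 308] [0.5541 0.1759 0.1117] 0.125 ((553.2057495117188, 182.66583251953125), (65.78272247314453, 66.82624816894531), 25.56928825378418)
```

View pics/scene_crop.png

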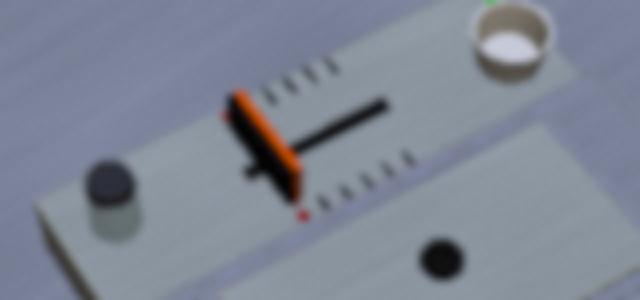

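Warmer yaw is about -7.8° and the deck origin about (0.512, 0.006). The crop shows the lever's black face on the shaker side with the red dots beside it. I will close the fingers, turn tool x to the warmer's +y (about 67°) and come in high.

```bash
python3 -m creep '[[0.85,-0.28,0,-1,0],[0.85,-0.28,0,-1,0],[0.85,-0.28,0,-1,0],[0.85,-0.28,0,-1,0],[0.85,-0.28,0,-1,0],[0.85,-0.28,0,-1,0],[0.85,-0.28,0,-1,0],[0.85,-0.28,0,-1,0],[0.85,-0.28,0,-1,0],[0.85,-0.28,0,-1,0],[0,0,0,-1,0],[0,0,0,-1,0]]'
cat > go.py <<'E'
from h import *
O=np.array([.5117,.0064]);yaw=np.radians(-7.8);X=np.array([np.cos(yaw),np.sin(yaw)]);Y=np.array([-X[1],X[0]])
def rep(xw,yw,z):
    s=readout.observe();M=R.from_rotvec(s["ee_rot"]).as_matrix();p=np.array(s["position"])
    d=p[:2]-O;print("t",s["clock"],"warmer xy mm",(d@X*1000).round(1),(d@Y*1000).round(1),"z",(p[2]*1000).round(1),"F",np.array(s["force"]).round(2),"w",round(s["width"],3))
    g=np.r_[O+xw*X+yw*Y,z]-p;a=np.degrees(np.arctan2(M[1,0],M[0,0]))
    print("tool shift units",(M.T@g/.04).round(2),"turn units",round(-(82.2-a)/4,2),"tilt",M[:,2].round(3),"j",np.array(s["joints"]).round(2))
E
python3 -c "
from go import *
rep(0,-.09,.227)"
```

```text
clock: 1.6
position: [0.3814, -0.3296, 0.2265]
ee_rot: [-2.675, -1.646, 0.001]
force: [0.2, -1.2, 0.9]
width: 0.005
gripper_force: 0.0
t 1.6 warmer xy mm -83.5 -350.5 z 226.5 F [ 0.21 -1.17  0.9 ] w 0.005
tool shift units [ 6.84 -0.15 -0.01] turn units -4.75 tilt [-0.001  0.    -1.   ] j [ 0.84  0.26 -0.28  1.84  0.08  1.05  0.05]
```

```bash
python3 -m creep '[[0,0,0,-1,0],[0,0,0,-1,0],[0,0,0,-1,0],[0,0,0,-1,0],[0,0,0,-0.75,0],[0.8,0.25,0,0,0],[0.8,0.25,0,0,0],[0.8,0.25,0,0,0],[0.8,0.25,0,0,0],[0.8,0.25,0,0,0],[0.8,0.25,0,0,0],[0,0,0,0,0]]'
python3 -c "
from go import *
rep(0,-.09,.227)"
```

```text
clock: 3.1
position: [0.4684, -0.1457, 0.2267]
ee_rot: [-2.366, -2.066, -0.001]
force: [-0.6, -0.2, 0.0]
width: 0.003
gripper_force: 0.0
t 3.1 warmer xy mm -22.3 -156.6 z 226.7 F [-0.62 -0.21  0.03] w 0.003
tool shift units [ 1.66  0.56 -0.01] turn units 0.02 tilt [ 0.     0.001 -1.   ] j [ 0.56  0.26 -0.45  1.86  0.13  1.05 -0.07]
```

```bash
python3 -m creep '[[0.83,0.28,0,0,0],[0.83,0.28,0,0,0],[0,0,0.7,0,0],[0,0,0.7,0,0],[0,0,0,0,0],[0,0,0,0,0]]'
python3 - <<'E'
from go import *
rep(0,-.09,.105)
for n in("scene","side"):
    im=vision.get_image(n);s=im["pixels"];c=s[130:255,220:400] if n=="scene" else s[100:280,270:430]
    cv2.imwrite(f"pics/{n}1.png",cv2.resize(c,None,fx=3,fy=3))
E
```

```text
clock: 3.85
position: [0.4993, -0.0864, 0.1715]
ee_rot: [2.371, 2.06, 0.0]
force: [-0.3, 0.4, -0.1]
width: 0.004
gripper_force: 0.0
t 3.85 warmer xy mm 0.3 -93.6 z 171.5 F [-0.28  0.39 -0.14] w 0.004
tool shift units [ 0.09 -0.01  1.66] turn units -0.06 tilt [ 0.001 -0.    -1.   ] j [ 0.43  0.35 -0.47  1.9   0.19  0.94 -0.26]
```

View pics/side1.png

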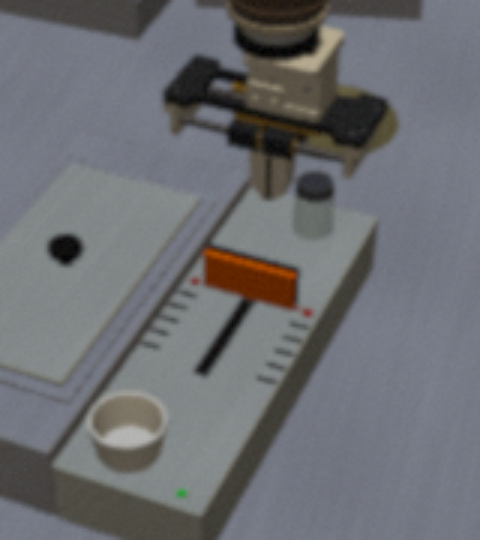

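View pics/scene1.png

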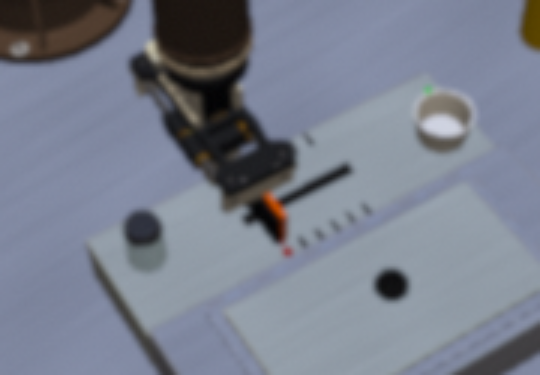

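The fingers (side crop (270,175)) hang over the deck between shaker (313,205) and lever (250,275), clear of both. Now I descend.

```bash
python3 -m creep '[[0,0,0.55,0,0],[0,0,0.55,0,0],[0,0,0.55,0,0],[0.2,0,0,0,0],[0.2,0,0,0,0],[0,0,0,0,0],[0,0,0,0,0]]'
python3 -c "
from go import *
rep(0,-.068,.105)"
```

```text
clock: 4.82
position: [0.5017, -0.07, 0.1054]
ee_rot: [2.37, 2.061, 0.001]
force: [0.6, -0.1, 0.0]
width: 0.003
gripper_force: 0.0
t 4.825 warmer xy mm 0.4 -77.0 z 105.4 F [ 0.6  -0.06  0.04] w 0.003
tool shift units [ 0.23 -0.01  0.01] turn units -0.05 tilt [ 0.001 -0.    -1.   ] j [ 0.37  0.43 -0.44  1.97  0.25  0.79 -0.35]
```

```bash
python3 -m creep '[[0.1,0,0,0,0],[0.1,0,0,0,0],[0,0,0,0,0]]' | grep -E 'pos|force:'; for i in 1 2 3; do :; done; python3 -m creep '[[0.05,0,0,0,0],[0,0,0,0,0]]' | grep -E 'pos|force:'; python3 -m creep '[[0.05,0,0,0,0],[0,0,0,0,0]]' | grep -E 'pos|force:'; python3 -m creep '[[0.05,0,0,0,0],[0,0,0,0,0]]' | grep -E 'pos|force:'; python3 -c "
from go import *
rep(0,-.068,.105)"
```

```text
position: [0.5024, -0.0616, 0.1047]
force: [-0.7, -0.6, 0.5]
gripper_force: 0.0
position: [0.5026, -0.0602, 0.1047]
force: [-0.7, -0.6, 0.7]
gripper_force: 0.4
position: [0.5027, -0.0587, 0.1047]
force: [0.1, -4.4, 1.0]
gripper_force: 2.2
position: [0.503, -0.0569, 0.1047]
force: [-0.7, -5.3, 1.3]
gripper_force: 2.6
t 5.95 warmer xy mm -0.0 -63.9 z 104.7 F [-0.74 -5.29  1.31] w 0.002
tool shift units [-0.1   0.   -0.01] turn units -0.06 tilt [-0.    -0.001 -1.   ] j [ 0.34  0.43 -0.44  1.97  0.26  0.79 -0.38]
```

```bash
python3 -m creep '[[0.05,0,0,0,0],[0,0,0,0,0]]' | grep -E 'pos|^force:'; python3 -m creep '[[0.05,0,0,0,0],[0,0,0,0,0]]' | grep -E 'pos|^force:'; python3 -m creep '[[0.05,0,0,0,0],[0,0,0,0,0]]' | grep -E 'pos|^force:';python3 -m creep '[[0.05,0,0,0,0],[0,0,0,0,0]]' | grep -E 'pos|^force:'; python3 -c "
from go import *
rep(0,-.068,.105)"
```

```text
position: [0.5033, -0.0549, 0.1047]
force: [-0.7, -5.1, 1.6]
position: [0.5037, -0.0521, 0.1047]
force: [-1.0, -1.6, 0.0]
position: [0.5043, -0.0492, 0.1048]
force: [0.2, 0.1, 0.1]
position: [0.5044, -0.0477, 0.1048]
force: [-0.8, -0.2, -0.8]
t 6.95 warmer xy mm 0.1 -54.6 z 104.8 F [-0.76 -0.21 -0.76] w 0.0
tool shift units [-0.34 -0.   -0.01] turn units -0.04 tilt [ 0.  0. -1.] j [ 0.33  0.43 -0.44  1.97  0.26  0.79 -0.4 ]
```

```bash
cat > lev.py <<'E'
from go import *
def lev():
    im=vision.get_image("side");P=pts(im);h=cv2.cvtColor(im["pixels"],cv2.COLOR_BGR2HSV)
    q=P[(h[...,0]<16)&(h[...,1]>150)&(h[...,2]>90)];q=q[(q[:,2]>.09)&(q[:,2]<.12)&(abs(q[:,0]-.51)<.07)&(abs(q[:,1])<.12)]
    print("orange face yw mm",np.median((q[:,:2]-O)@Y)*1000,"-> q",np.median((q[:,:2]-O)@Y)*1000+42,len(q))
E
python3 - <<'E'
from lev import *
lev()
im=dict(np.load("side0.npz"));vision_get=vision.get_image
import types
P=pts(im);h=cv2.cvtColor(im["pixels"],cv2.COLOR_BGR2HSV)
q=P[(h[...,0]<16)&(h[...,1]>150)&(h[...,2]>90)];q=q[(q[:,2]>.09)&(q[:,2]<.12)&(abs(q[:,0]-.51)<.07)&(abs(q[:,1])<.12)]
print("ref",np.median((q[:,:2]-O)@Y)*1000)
E
python3 -m creep '[[0.1,0,0,0,0],[0.05,0,0,0,0],[0,0,0,0,0]]' | grep -E 'pos|^force:'; python3 -m creep '[[0.05,0,0,0,0],[0,0,0,0,0]]' | grep -E 'pos|^force:'; python3 -c "
from go import *
rep(0,-.068,.105)"
```

```text
orange face yw mm -21.722696878717194 -> q 20.277303121282806 241
ref -41.03775870900686
position: [0.5052, -0.0419, 0.1047]
force: [0.4, -1.6, 0.0]
position: [0.5054, -0.0404, 0.1047]
force: [-0.0, -0.5, -1.1]
t 7.625 warmer xy mm 0.1 -47.3 z 104.7 F [-0.03 -0.53 -1.14] w 0.007
tool shift units [-0.52 -0.   -0.01] turn units -0.05 tilt [-0. -0. -1.] j [ 0.31  0.43 -0.45  1.97  0.26  0.79 -0.42]
```

Lever confirmed in notch 1. On over the second crest.

```bash
python3 -m creep '[[0.05,0,0,0,0],[0,0,0,0,0],[0.05,0,0,0,0],[0,0,0,0,0]]' | grep -E 'pos|^force:'; python3 -m creep '[[0.05,0,0,0,0],[0,0,0,0,0],[0.05,0,0,0,0],[0,0,0,0,0]]' | grep -E 'pos|^force:'; python3 -m creep '[[0.05,0,0,0,0],[0,0,0,0,0]]' | grep -E 'pos|^force:'; python3 -c "
from lev import *
rep(0,-.068,.105);lev()"
```

```text
position: [0.5058, -0.037, 0.1047]
force: [0.4, -5.3, 1.0]
position: [0.5065, -0.0323, 0.1047]
force: [-0.7, -2.3, 0.4]
position: [0.507, -0.0294, 0.1048]
force: [-0.5, 0.2, -0.6]
t 8.875 warmer xy mm 0.2 -36.1 z 104.8 F [-0.47  0.17 -0.59] w 0.008
tool shift units [-0.8  -0.   -0.01] turn units -0.04 tilt [ 0.     0.001 -1.   ] j [ 0.29  0.43 -0.45  1.97  0.26  0.79 -0.44]
orange face yw mm -1.2553119686833094 -> q 40.74468803131669 244
```

```bash
python3 -m creep '[[0.1,0,0,0,0],[0.1,0,0,0,0],[0.05,0,0,0,0],[0,0,0,0,0]]' | grep -E 'pos|^force:'; python3 -m creep '[[0.05,0,0,0,0],[0,0,0,0,0],[0.05,0,0,0,0],[0,0,0,0,0]]' | grep -E 'pos|^force:'; python3 -c "
from lev import *
rep(0,-.068,.105);lev()"
```

```text
position: [0.5082, -0.0204, 0.1047]
force: [-0.1, 0.1, 1.9]
position: [0.5086, -0.0173, 0.1047]
force: [-0.7, -6.0, 2.9]
t 9.925 warmer xy mm 0.2 -23.9 z 104.7 F [-0.74 -6.04  2.89] w 0.005
tool shift units [-1.1   0.   -0.01] turn units -0.06 tilt [-0.    -0.001 -1.   ] j [ 0.27  0.44 -0.45  1.97  0.26  0.8  -0.47]
orange face yw mm 3.2584246797512213 -> q 45.25842467975122 237
```

```bash
python3 -m creep '[[0.05,0,0,0,0],[0,0,0,0,0],[0.05,0,0,0,0],[0,0,0,0,0]]' | grep -E 'pos|^force:'; python3 -m creep '[[0.04,0,0,0,0],[0,0,0,0,0]]' | grep -E 'pos|^force:';  python3 -c "
from lev import *
rep(0,-.068,.105);lev()"
```

```text
position: [0.5093, -0.0125, 0.1047]
force: [-0.5, -2.3, 1.8]
position: [0.5097, -0.01, 0.1047]
force: [0.4, -0.1, 1.4]
t 10.725 warmer xy mm 0.2 -16.5 z 104.7 F [ 0.42 -0.11  1.45] w 0.004
tool shift units [-1.29 -0.   -0.01] turn units -0.04 tilt [ 0.     0.001 -1.   ] j [ 0.26  0.44 -0.45  1.96  0.26  0.8  -0.48]
orange face yw mm 19.75691739798742 -> q 61.75691739798742 243
```

Third notch reached. I back off and lift away.

```bash
python3 -m creep '[[-0.3,0,0,0,0],[-0.5,0,0,0,0],[0,0,-0.8,0,0],[0,0,-0.8,0,0],[0,0,-0.8,0,0],[0,0,-0.8,0,0],[-0.8,0,0,0,0],[-0.8,0,0,0,0],[-0.8,0,0,0,0],[0,0,0,0,0],[0,0,0,0,0]]' | grep -E 'pos|^force:';  python3 - <<'E'
from lev import *
rep(0,-.068,.105);lev()
for n in("scene","side"):
    im=vision.get_image(n);cv2.imwrite(f"pics/{n}2.png",im["pixels"])
    d=cv2.absdiff(im["pixels"],np.load(f"{n}0.npz")["pixels"]).max(2)>50
    for nm,(a,b) in dict(scene=dict(shaker=(267,209),ram=(368,170),plate=(200,289),sq=(403,128)),side=dict(shaker=(374,168),ram=(313,243),plate=(380,140),sq=(308,348)))[n].items(): print(n,nm,d[b-20:b+20,a-20:a+20].sum())
E
```

```text
position: [0.4916, -0.1375, 0.2327]
force: [-0.3, 0.3, 0.1]
t 12.15 warmer xy mm -0.4 -145.3 z 232.7 F [-0.26  0.31  0.12] w 0.004
tool shift units [1.93 0.   3.19] turn units -0.06 tilt [-0.  0. -1.] j [ 0.52  0.28 -0.44  1.81  0.14  1.08 -0.11]
orange face yw mm 18.13554550002642 -> q 60.135545500026424 237
scene shaker 48
scene ram 0
scene plate 0
scene sq 0
side shaker 15
side ram 0
side plate 212
side sq 0
```

View pics/side2.png

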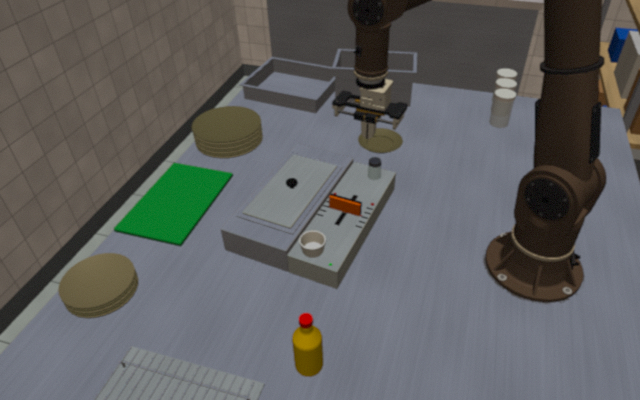

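The lever stands at the third notch (345,205), and the hand is clear of everything. The shaker (374,168), ramekin (313,243), plate (380,140) and bottle (308,348) have not moved.

```bash
python3 -c "
from cell import sign_off
print(sign_off())"
```

```text
the job is handed in; nothing more can be done
None
```

The lever was pushed three clicks and rests in the third notch (camera reading about 60 mm), the hand is clear, the four loose things look unmoved in the last pictures, and the job is handed in; no verdict was returned.

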